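Tip the specimen blocks off the tray into the archive tub

TASK

Carry the metal tray by its handle to the rectangular tub (not the round bowl) and tip the four wax specimen blocks off its open end into the tub, without touching the blocks and from close above so that they slide in gently and do not chip. Then set the empty tray back down upright in the middle of its rubber mat, lined up with the mat either way round, and let go of it. Leave the bowl, bottle, slide box and jar where they stand.

Things in the scene. Friction and masses are not known exactly. Their poses are not given: they have to be found in the camera images.
- tray: bare aluminium tray, 170 (x) by 108 (y) mm, 0.28 kg, floor 4 mm thick, 4 mm walls 24 mm high along both long sides and at the back (-x); the +x end is open. A flat carrying handle bridges it from side wall to side wall at mid-length. Origin: centre of the underside; x points to the open end, z up
- tray_grip (a point): centre of the tray's handle bar: a flat bar along the tray's y, 12 mm thick in x, 16 mm high, 100 mm long between two uprights 14 mm wide; its centre is 70 mm above the tray's underside and its top 78 mm
- tray_lip (a point): middle of the tray's open edge, on the floor's upper face: 85 mm from the tray's origin along +x and 4 mm up
- block0: specimen block: off-white wax (34 by 23 by 9 mm) on a white plastic cassette (40 (x) by 28 (y) by 6 mm), 15 mm high in all, about 22 g, loose on the tray. Origin: centre of the underside
- block1: specimen block: off-white wax (34 by 23 by 9 mm) on a white plastic cassette (40 (x) by 28 (y) by 6 mm), 15 mm high in all, about 22 g, loose on the tray. Origin: centre of the underside
- block2: specimen block: off-white wax (34 by 23 by 9 mm) on a white plastic cassette (40 (x) by 28 (y) by 6 mm), 15 mm high in all, about 22 g, loose on the tray. Origin: centre of the underside
- block3: specimen block: off-white wax (34 by 23 by 9 mm) on a white plastic cassette (40 (x) by 28 (y) by 6 mm), 15 mm high in all, about 22 g, loose on the tray. Origin: centre of the underside
- tub: rectangular grey plastic archive tub, open on top, fixed to the bench: 165 (x) by 140 (y) by 60 mm high outside, walls and floor 4 mm. Origin: centre of the underside on the bench
- mat: black rubber mat, fixed flat on the bench, 210 (x) by 150 (y) mm, 3 mm thick; the tray starts on it. Origin: centre of the underside
- bowl: bystander: round steel bowl, 130 mm across the rim, 55 mm high. Origin: centre of the underside
- bottle: bystander: tall amber reagent bottle, 60 mm in diameter, 190 mm high. Origin: centre of the underside
- slide_box: bystander: closed slide box, 87 (x) by 64 (y) by 42 mm high. Origin: centre of the underside
- jar: bystander: glass staining jar with a black cap, 52 mm in diameter, 115 mm high. Origin: centre of the underside
Things that resemble listed ones, but are neither listed nor needed, are in the scene too. Leave any green or orange look-alike of the block0 alone.

How it is judged (in metres and radians):
On the way, in this order (a step that is already met when the one before it is completed fails the run):
1. the tray is lifted clear of its mat with all four blocks aboard (height (world z) of tray above 0.03 m and x of block0 in the frame of tray between -0.09 and 0.09 m and y of block0 in the frame of tray between -0.055 and 0.055 m and z of block0 in the frame of tray between -0.005 and 0.03 m and x of block1 in the frame of tray between -0.09 and 0.09 m and y of block1 in the frame of tray between -0.055 and 0.055 m and z of block1 in the frame of tray between -0.005 and 0.03 m and x of block2 in the frame of tray between -0.09 and 0.09 m and y of block2 in the frame of tray between -0.055 and 0.055 m and z of block2 in the frame of tray between -0.005 and 0.03 m and x of block3 in the frame of tray between -0.09 and 0.09 m and y of block3 in the frame of tray between -0.055 and 0.055 m and z of block3 in the frame of tray between -0.005 and 0.03 m), for 0.2 s.
2. all four blocks lie in the tub while the tray is still held up (x of block0 in the frame of tub between -0.082 and 0.082 m and y of block0 in the frame of tub between -0.07 and 0.07 m and z of each of block0, block1, block2, block3 in the frame of tub below 0.05 m and x of block1 in the frame of tub between -0.082 and 0.082 m and y of block1 in the frame of tub between -0.07 and 0.07 m and x of block2 in the frame of tub between -0.082 and 0.082 m and y of block2 in the frame of tub between -0.07 and 0.07 m and x of block3 in the frame of tub between -0.082 and 0.082 m and y of block3 in the frame of tub between -0.07 and 0.07 m and height (world z) of tray above 0.03 m), for 0.2 s.
At the end, for the whole second after the job is handed in: All four blocks rest inside the tub, below its rim; the empty tray stands flat and upright on the mat, its centre within 35 mm of the mat's and its sides within 0.3 rad of parallel (either way round), released and at rest (x of block0 in the frame of tub between -0.082 and 0.082 m and y of block0 in the frame of tub between -0.07 and 0.07 m and z of each of block0, block1, block2, block3 in the frame of tub below 0.05 m and x of block1 in the frame of tub between -0.082 and 0.082 m and y of block1 in the frame of tub between -0.07 and 0.07 m and x of block2 in the frame of tub between -0.082 and 0.082 m and y of block2 in the frame of tub between -0.07 and 0.07 m and x of block3 in the frame of tub between -0.082 and 0.082 m and y of block3 in the frame of tub between -0.07 and 0.07 m and linear speed of each of block0, block1, block2, block3, tray below 0.02 m/s and horizontal distance between tray and mat below 0.035 m and z of tray in the frame of mat below 0.008 m and angle between tray's own z axis and vertical below 0.06 rad and angle between the x axis of tray and the x axis of mat, either way round below 0.3 rad); the robot touches nothing.
It fails at once if a block is touched by the robot (contact force between any of block0, block1, block2, block3 and the fingers above 0.3 N or contact force between any of block0, block1, block2, block3 and the arm above 0.3 N).
It fails at once if a block is thrown or dropped from a height (faster than 1.6 m/s, a fall of about 130 mm) (linear speed of any of block0, block1, block2, block3 above 1.6 m/s).
It fails at once if the bowl, bottle, slide box or jar is shifted more than 25 mm or tipped (distance of any of bowl, bottle, slide_box, jar from where it was at the start of the episode above 0.025 m or angle between any of bowl, bottle, slide_box, jar's own z axis and vertical above 0.3 rad).
It also fails if it takes over 61 s, if anything falls off the work surface, if the arm or the gripper's body presses on something with over 40 N, if the wrist force passes 120 N, or if a joint passes its speed limit or range.

ROBOT

A 6-joint arm with a two-finger parallel gripper is mounted at the origin on the work surface. World frame = base frame: x ahead of the robot, y to its left, z up, the work surface at z = 0. Lengths are in m, angles in degrees, forces in N, time in s.
With the tool pointing down it reaches from about 0.4 to 0.825 m from the base axis. Payload 7 kg.
Tool frame: the origin (TCP) lies midway between the tips of the shut fingers; the grasp point (between the pads) lies 19 mm behind it; z points along the fingers, y is the line along which they close (so a half turn about z gives the same grasp; the last joint's range is limited). The gripper opens to 88 mm and grips with 3 to 60 N. Pads are 19 mm wide; open, the fingers measure 130 mm over their backs; the gripper's body (78 mm by 193 mm) begins 47 mm behind the grasp point.
Start: joints at [93.054, 20.546, 0.682, 0, -70.136, -16.507], TCP at [0.157, 0.656, 0.227] pointing down, gripper open.
Joint ranges: [-176.03, 176.03], [-82.01, 121.73], [-58.28, 71.71], [-173.87, 95.51], [-174.79, -0.11], [-173.66, 173.66]. Speed limits (degrees/s): [136.94, 136.94, 172.46, 180, 180, 180].

INTERFACE

Orientations are given as [roll, pitch, yaw] about the fixed x, y, z axes, in that order (R = Rz(yaw) Ry(pitch) Rx(roll)).
In Python, from plant import telemetry, viewer, workorder gives the robot as it stands. The module is installed in compiled form; this text tells all that it offers.
- The arm moves only by the tool carry_out, never from a script. Its argument "rows" is a list of rows, each a list of 6 numbers: the shift along the tool's x, y, z in m, then the turn, a rotation vector about the tool's x, y, z in rad. In form: [[tx, ty, tz, ax, ay, az], ...]. A call has 1 to 8 rows; each row is the pose to reach, as a shift and turn from the pose commanded when the call began, along the tool's axes at that moment; what a row does not reach only later rows make up. A row lasts 1/8 s, in which the tool goes at most 62.5 mm and 10.7 degrees, less where a joint would pass 70% of its speed; a pose out of reach is approached as far as the arm can. A call with a gripper value outside its range is refused whole. "grip" is the gripper's target within -1 to 1 (fully open at 1, half-way at 0, shut at -1), set as the call begins (left out, the last holds). The fingers move at their own pace and stop on an object; the grip force is fixed at half the most. Time passes only in rows, so rows that repeat a pose let the fingers close. It gives the time, the measured TCP pose, the force, the opening and the grip force at its end, in the units of the state.
- telemetry.get_obs(): the state, without advancing time (a new reading comes with each control period).
- viewer.snapshot(name): name is "scene" or "side" or "wrist"; returns the picture (400x640x3 uint8, red, green, blue); there is no depth.
- viewer.camera_info(name): a dict with "intrinsics" (3x3 intrinsics, pixels), "extrinsics" (4x4, takes a point from camera to world coordinates); the wrist camera has in their place "tool_from_camera" (4x4, takes a point from camera to tool coordinates, whose origin is the TCP and whose axes are the flange's). Camera axes: x right, y down, z forward; pixel columns grow to the right and rows downward; lengths in m; the calibration is good to about 2 mm. A picture is of the moment at which its call begins: read the wrist's pose just before it. camera_info takes no time and is no camera call.
- workorder.close_job(): hands the job in; it is judged then, once.
The state is a dict: "clock": time; "joint_pos": joint angles; "qvel": joint speeds; "tau": joint torques, N m; "tool_pos": TCP position; "orientation": TCP orientation; "force": force on the tool from outside, world axes, zero at the start; "moment": the same for the moment, N m; "opening": finger opening in m; "gripper_force": force on a finger pad.
Only numpy, scipy, OpenCV 4.12 (cv2) and the standard library are available. Lean on these libraries where they do the work, as an engineer would, in place of code of your own. Each camera call takes 0.05 s, during which the arm holds its last target. There are 200 camera calls.

## Working session

There is one attempt and no reset: what is moved stays moved. The work goes in short steps, Python scripts to look and compute and a tool call to move; the robot and the scene stay as the last step left them, time stands still between calls to the robot, and variables do not carry over. Pictures are saved under pics/ and viewed, at most 10 in all, crops included, and the job is handed in when it is done.

Besides the shell and the picture viewer there is one more tool, called as name(argument=value, ...), one argument or row to a line, values as JSON. carry_out: Moves the arm, as the interface text tells. Its arguments: {"type":"object","properties":{"rows":{"type":"array"},"grip":{"type":"number"}},"required":["rows"]}

```bash
mkdir -p pics
cat > h.py <<'E'
import numpy as np, cv2
from plant import telemetry, viewer, workorder
from scipy.spatial.transform import Rotation as R
def snap(n,f):
    im=viewer.snapshot(n); cv2.imwrite('pics/'+f,cv2.cvtColor(im,cv2.COLOR_RGB2BGR)); return im
def cam(n,obs=None):
    c=viewer.camera_info(n)
    K=np.array(c['intrinsics'])
    if 'extrinsics' in c: T=np.array(c['extrinsics'])
    else:
        T=tool(obs)@np.array(c['tool_from_camera'])
    return K,T
def tool(o):
    T=np.eye(4);T[:3,:3]=R.from_euler('xyz',o['orientation'],degrees=True).as_matrix();T[:3,3]=o['tool_pos'];return T
def ray(K,T,uv,z):
    d=T[:3,:3]@np.linalg.solve(K,[uv[0],uv[1],1.]);p=T[:3,3];return p+d*(z-p[2])/d[2]
def proj(K,T,P):
    q=np.linalg.inv(T)@np.append(P,1);q=K@q[:3];return q[:2]/q[2]
E
python3 - <<'E'
from h import *
o=telemetry.get_obs();print(o)
a=snap('scene','s1.png');b=snap('side','d1.png');c=snap('wrist','w1.png')
cv2.imwrite('pics/all1.png',cv2.cvtColor(np.vstack([cv2.resize(np.hstack([a,b]),(800,250)),cv2.resize(c,(480,300))[:, :].repeat(1,0) if 0 else cv2.copyMakeBorder(cv2.resize(c,(480,300)),0,0,0,320,0)]),cv2.COLOR_RGB2BGR))
for n in('scene','side','wrist'):
    K,T=cam(n,o);print(n,K.round(1).tolist(),T.round(3).tolist())
E
```

```text
{'clock': 0.0, 'joint_pos': array([ 9.30544380e+01,  2.05905524e+01,  6.34070813e-01, -1.97269133e-02,
       -7.01376824e+01, -1.65077457e+01]), 'qvel': array([-0.10631957, -0.00027546, -0.02390428,  0.01638173,  0.01601431,
       -0.03335223]), 'tau': array([ 1.87737322e-03, -5.82724893e+01,  2.93054867e+01,  6.99725121e+00,
        6.98770760e-03, -1.58933394e-04]), 'tool_pos': array([0.15694639, 0.65598783, 0.22563616]), 'orientation': array([ 1.79904448e+02, -8.97844390e-03, -1.34600179e+01]), 'force': array([0.68567642, 0.53159331, 1.05234137]), 'moment': array([ 0.02751325, -0.00530854,  0.03076444]), 'gripper_force': 0.0, 'opening': 0.0875547296611364}
scene [[497.9, 0.0, 314.7], [0.0, 497.9, 199.0], [0.0, 0.0, 1.0]] [[0.874, 0.399, -0.279, 0.867], [0.487, -0.726, 0.485, -0.604], [-0.01, -0.56, -0.829, 1.058], [0.0, 0.0, 0.0, 1.0]]
side [[365.4, 0.0, 320.1], [0.0, 365.4, 202.0], [0.0, 0.0, 1.0]] [[-0.9, -0.21, 0.382, 0.176], [-0.436, 0.45, -0.779, 0.705], [-0.008, -0.868, -0.496, 0.541], [0.0, 0.0, 0.0, 1.0]]
wrist [[286.6, 0.0, 315.4], [0.0, 286.6, 200.1], [0.0, 0.0, 1.0]] [[-0.234, -0.941, -0.247, 0.223], [-0.972, 0.227, 0.057, 0.642], [0.002, 0.253, -0.967, 0.385], [0.0, 0.0, 0.0, 1.0]]
```

View pics/s1.png

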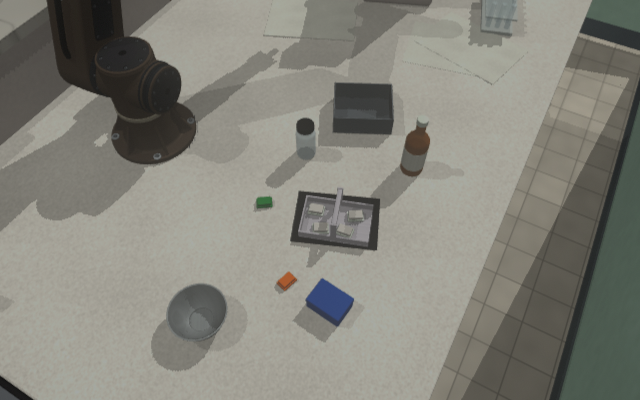

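View pics/all1.png

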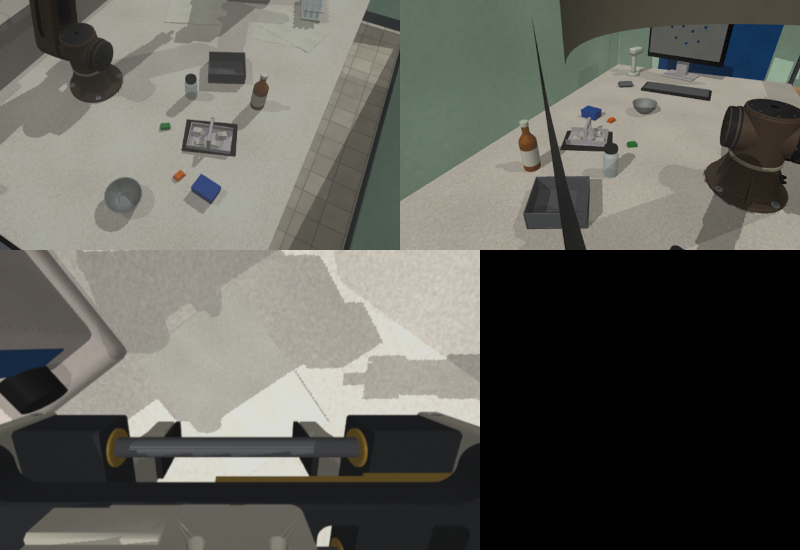

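The scene shows the mat and tray at (337,219), the grey tub at (363,108), the round bowl at (197,313), the jar at (306,138) and the bottle at (415,148). The slide box is at (330,302), and the green and orange look-alikes are at (264,202) and (287,281). Two containers could be the target. The tub at (363,108) is rectangular and the bowl at (197,313) is round, so it's the tub. I'll enlarge the area and measure.

Run:
```python
from h import *
im=cv2.imread('pics/s1.png')
cv2.imwrite('pics/c1.png',cv2.resize(im[70:260,270:440],(0,0),fx=3.15,fy=3.15,interpolation=cv2.INTER_CUBIC))
K,T=cam('scene')
hsv=cv2.cvtColor(im,cv2.COLOR_BGR2HSV)
def blob(m,box):
    z=np.zeros_like(m);x0,y0,x1,y1=box;z[y0:y1,x0:x1]=m[y0:y1,x0:x1]
    z=cv2.morphologyEx(z,cv2.MORPH_CLOSE,np.ones((3,3)))
    c=max(cv2.findContours(z,0,2)[0],key=cv2.contourArea);return c
g=cv2.cvtColor(im,cv2.COLOR_BGR2GRAY)
def quad(c):
    h=cv2.convexHull(c);e=2
    while len(h)>4 and e<15:h=cv2.approxPolyDP(cv2.convexHull(c),e,True);e+=.5
    return h[:,0]
def rep(n,box,z,th):
    c=blob(((g<th)*255).astype(np.uint8),box);q=quad(c).astype(float);P=np.array([ray(K,T,p,z)[:2] for p in q])
    print(n,q.tolist(),P.round(3).tolist(),'ctr',P.mean(0).round(3),'sides',np.linalg.norm(P-np.roll(P,-1,0),axis=1).round(3), 'dirs',np.degrees(np.arctan2(*(np.roll(P,-1,0)-P).T[::-1])).round(1))
rep('mat',(285,185,388,255),.003,60)
rep('tub',(325,75,400,140),.06,90)
for n,uv,z in(('jarcap',(305,125),.115),('jarbase',(306,153),0),('bottlecap',(423,121),.19),('bottlebase',(411,167),0)):print(n,ray(K,T,uv,z).round(3))
```

```text
mat [[299.0, 193.0], [379.0, 199.0], [376.0, 248.0], [291.0, 240.0]] [[0.467, 0.011], [0.656, 0.093], [0.709, -0.039], [0.52, -0.118]] ctr [ 0.588 -0.013] sides [0.206 0.142 0.205 0.139] dirs [  23.5  -67.9 -157.3  112.1]
tub [[335.0, 83.0], [391.0, 85.0], [391.0, 132.0], [333.0, 132.0]] [[0.387, 0.359], [0.531, 0.428], [0.604, 0.266], [0.469, 0.192]] ctr [0.498 0.311] sides [0.16  0.179 0.154 0.187] dirs [  25.6  -65.8 -151.4  116.2]
jarcap [0.418 0.135 0.115]
jarbase [0.416 0.137 0.   ]
bottlecap [0.69  0.219 0.19 ]
bottlebase [0.686 0.23  0.   ]
```

View pics/c1.png

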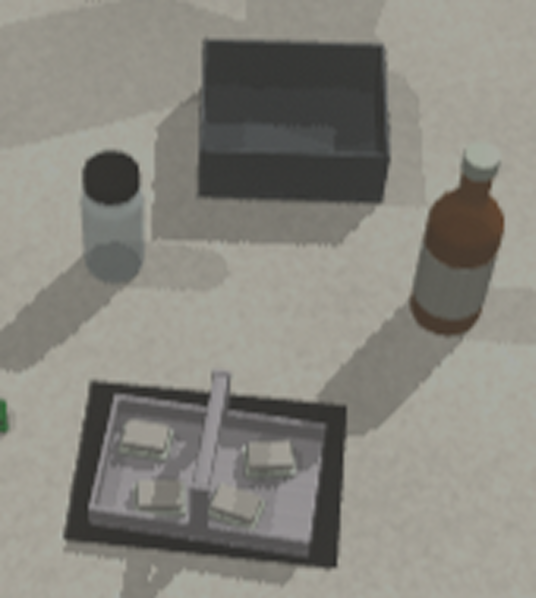

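The crop confirms the rectangular tub. The tray's handle runs across it, with four white blocks, and the back wall seems to be at image left with the open end at right (around (371,222)). I'll check that from close by.

```bash
cat >> h.py <<'E'
def go(p,rpy,o=None):
    o=o or telemetry.get_obs();T=tool(o)
    d=T[:3,:3].T@(np.array(p)-T[:3,3]);r=(R.from_matrix(T[:3,:3]).inv()*R.from_euler('xyz',rpy,degrees=True)).as_rotvec()
    print('shift',d.round(4),'rot',r.round(4))
E
python3 - <<'E'
from h import *
K,T=cam('scene')
P=np.array([ray(K,T,p,.06)[:2] for p in((335,83),(391.5,84),(392.5,118),(333.5,119))])
print(P.round(3),P.mean(0).round(3),np.linalg.norm(P-np.roll(P,-1,0),axis=1).round(3),np.degrees(np.arctan2(*(np.roll(P,-1,0)-P).T[::-1])).round(1))
a,b=[ray(K,T,p,.078) for p in((340.5,188.4),(333.5,225))];print(a,b,(a+b)/2,np.linalg.norm(a-b),np.degrees(np.arctan2(*(b-a)[1::-1])))
go([.588-.02,-.013+.05,.27],[180,0,-66.5])
E
```

```text
[[0.387 0.359]
 [0.53  0.433]
 [0.587 0.314]
 [0.448 0.234]] [0.488 0.335] [0.161 0.132 0.16  0.14 ] [  27.1  -64.6 -150.1  116.1]
[0.57661775 0.0268364  0.078     ] [ 0.60993779 -0.07205295  0.078     ] [ 0.59327777 -0.02260828  0.078     ] 0.10435194787052493 -71.37912982987079
shift [ 0.5438  0.5065 -0.0434] rot [ 1.100e-03 -7.000e-04  9.258e-01]
```

carry_out(
  rows=[
    [0.03,0.03,-0.043,0,0,0.1],
    [0.09,0.085,-0.043,0,0,0.2],
    [0.17,0.16,-0.043,0,0,0.3],
    [0.25,0.235,-0.043,0,0,0.45],
    [0.33,0.31,-0.043,0,0,0.6],
    [0.41,0.385,-0.043,0,0,0.75],
    [0.49,0.46,-0.043,0,0,0.9],
    [0.544,0.507,-0.043,0,0,0.926],
  ],
  grip=1,
)

```text
clock: 1.15
tool_pos: [0.4218, 0.254, 0.2697]
orientation: [-180.0, 0.0, -66.6]
force: [0.8, 0.4, -0.3]
opening: 0.0878
gripper_force: 0.0
```

carry_out(
  rows=[
    [0,0,0,0,0,0],
    [0,0,0,0,0,0],
  ],
)

```text
clock: 1.4
tool_pos: [0.4213, 0.2555, 0.2695]
orientation: [180.0, 0.0, -66.6]
force: [0.4, 0.5, -0.0]
opening: 0.0878
gripper_force: 0.0
```

carry_out(
  rows=[
    [0.05,-0.01,0,0,0,0],
    [0.1,-0.02,0,0,0,0],
    [0.15,-0.03,0,0,0,0],
    [0.2,-0.035,0,0,0,0],
    [0.259,-0.047,0,0,0,0],
    [0.259,-0.047,0,0,0,0],
    [0.259,-0.047,0,0,0,0],
  ],
)

```text
clock: 2.28
tool_pos: [0.5673, 0.0381, 0.269]
orientation: [179.9, 0.0, -66.5]
force: [-0.2, -0.1, 0.4]
opening: 0.0878
gripper_force: 0.0
```

Run:
```python
from h import *
o=telemetry.get_obs();print(o['tool_pos'],o['orientation'],o['joint_pos'])
snap('wrist','w2.png')
```

```text
[0.56734154 0.03812    0.26902543] [ 1.79947846e+02  1.95408319e-02 -6.64620970e+01] [ 2.35430666e+01  9.14119352e+00 -9.16675047e+00 -2.05814400e-02
 -7.17442096e+01  1.30144825e-03]
```

View pics/w2.png

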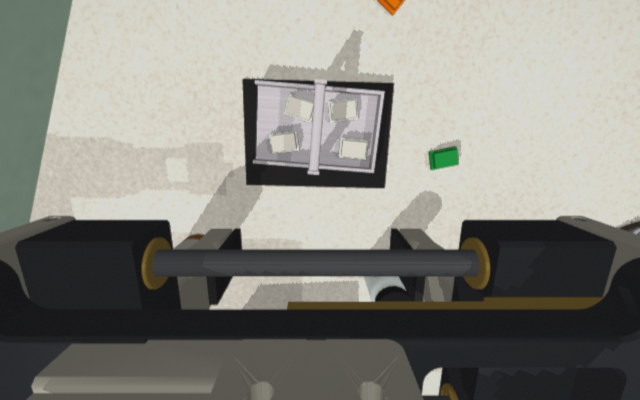

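The back wall is on the right (x≈380), on the robot side, and the open end is on the left (x≈257). The handle runs from (320,80) to (314,174), the mat is outlined in black, and the four white blocks sit two either side of the bar.

Run:
```python
from h import *
o=telemetry.get_obs();K,T=cam('wrist',o)
a=ray(K,T,(320,80),.081);b=ray(K,T,(314,173.5),.081);print(a,b,(a+b)/2,np.linalg.norm(a-b),np.degrees(np.arctan2(*(b-a)[1::-1])))
P=np.array([ray(K,T,p,.003)[:2] for p in((244,79),(393,83),(385,187.5),(247.5,184))])
print(P.round(3),P.mean(0).round(3),np.linalg.norm(P-np.roll(P,-1,0),axis=1).round(3),np.degrees(np.arctan2(*(np.roll(P,-1,0)-P).T[::-1])).round(1))
h=(a+b)/2
th=np.degrees(np.arctan2(*(a-b)[1::-1]));print(th)
go([h[0],h[1],.16],[180,0,th])
```

```text
[ 0.60917779 -0.07012775  0.081     ] [0.57289228 0.03046533 0.081     ] [ 0.59103504 -0.01983121  0.081     ] 0.10693739105873384 109.83517174541123
[[ 0.709 -0.04 ]
 [ 0.518 -0.118]
 [ 0.461  0.019]
 [ 0.654  0.097]] [ 0.585 -0.01 ] [0.207 0.148 0.209 0.148] [-157.9  112.8   22.   -68. ]
-70.16482825458878
shift [0.063  0.0015 0.1093] rot [0.0004 0.0002 0.0655]
```

carry_out(
  rows=[
    [0.03,0.001,0.04,0,0,0.065],
    [0.063,0.0015,0.1,0,0,0.065],
    [0.063,0.0015,0.15,0,0,0.065],
    [0.063,0.0015,0.19,0,0,0.065],
    [0.063,0.0015,0.213,0,0,0.065],
    [0.063,0.0015,0.213,0,0,0.065],
    [0.063,0.0015,0.213,0,0,0.065],
  ],
)

```text
clock: 3.2
tool_pos: [0.5921, -0.0201, 0.0579]
orientation: [-179.9, -0.0, -70.1]
force: [0.2, -0.0, 0.4]
opening: 0.0874
gripper_force: 0.0
```

carry_out(
  rows=[
    [0,0,0,0,0,0],
    [0,0,0,0,0,0],
    [0,0,0,0,0,0],
    [0,0,0,0,0,0],
    [0,0,0,0,0,0],
    [0,0,0,0,0,0],
  ],
  grip=-1,
)

```text
clock: 3.95
tool_pos: [0.5912, -0.0215, 0.0565]
orientation: [180.0, 0.0, -70.2]
force: [-0.2, -0.4, -0.1]
opening: 0.0331
gripper_force: 0.0
```

carry_out(
  rows=[
    [0,0,0,0,0,0],
    [0,0,0,0,0,0],
    [0,0,0,0,0,0],
    [0,0,0,0,0,0],
    [0,0,0,0,0,0],
  ],
)

```text
clock: 4.58
tool_pos: [0.5914, -0.0213, 0.0566]
orientation: [-180.0, -0.0, -70.2]
force: [1.6, 0.4, -0.3]
opening: 0.0119
gripper_force: 30.0
```

carry_out(
  rows=[
    [0,0,-0.003,0,0,0],
    [0,0,-0.01,0,0,0],
    [0,0,-0.02,0,0,0],
    [0,0,-0.03,0,0,0],
    [0,0,-0.04,0,0,0],
    [0,0,-0.05,0,0,0],
    [0,0,-0.06,0,0,0],
    [0,0,-0.06,0,0,0],
  ],
)

```text
clock: 5.58
tool_pos: [0.5919, -0.0212, 0.1177]
orientation: [-179.9, -0.0, -70.2]
force: [0.9, 0.3, -4.7]
opening: 0.0118
gripper_force: 30.0
```

Run:
```python
from h import *
o=telemetry.get_obs();print(o['tool_pos'],o['orientation'],o['opening'],o['gripper_force'],o['force'],o['moment'])
snap('wrist','w3.png')
```

```text
[ 0.59192312 -0.02123557  0.11765699] [-1.79894082e+02 -1.49666175e-02 -7.02252912e+01] 0.011812502060442381 29.9687397480011 [ 0.93009786  0.29436458 -4.6683672 ] [ 0.08481496 -0.0681305   0.0002629 ]
```

View pics/w3.png

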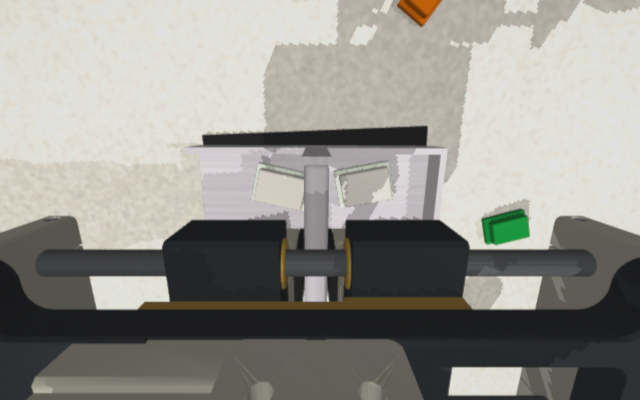

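Tray is held level and lifted 61 mm, with both visible blocks at (280,185) and (365,185) aboard. Next I carry it high, past the jar, to the tub.

carry_out(
  rows=[
    [0,0,-0.005,0,0,0],
    [0,0,-0.02,0,0,0],
    [0,0,-0.038,0,0,0],
    [0,0,-0.056,0,0,0],
    [0,0,-0.074,0,0,0],
    [0,0,-0.09,0,0,0],
    [0,0,-0.1,0,0,0],
    [0,0,-0.103,0,0,0],
  ],
)

```text
clock: 6.62
tool_pos: [0.5915, -0.0213, 0.2203]
orientation: [-179.9, -0.0, -70.2]
force: [-0.1, -0.1, -4.2]
opening: 0.0119
gripper_force: 30.0
```

Run:
```python
from h import *
go([.382,.280,.22],[180,0,-62.5])
```

```text
shift [-3.544e-01  9.530e-02  2.000e-04] rot [-9.00e-04 -1.00e-04 -1.35e-01]
```

carry_out(
  rows=[
    [-0.004,0.001,0,0,0,0],
    [-0.015,0.004,0,0,0,0],
    [-0.033,0.009,0,0,0,0],
    [-0.055,0.015,0,0,0,0],
    [-0.08,0.022,0,0,0,0],
    [-0.105,0.028,0,0,0,0],
    [-0.13,0.035,0,0,0,0],
    [-0.155,0.042,0,0,0,0],
  ],
)

```text
clock: 7.62
tool_pos: [0.4979, 0.1116, 0.2195]
orientation: [180.0, 0.0, -70.2]
force: [-0.2, 0.6, -3.4]
opening: 0.0118
gripper_force: 30.0
```

carry_out(
  rows=[
    [-0.025,0.007,0,0,0,-0.015],
    [-0.05,0.014,0,0,0,-0.03],
    [-0.075,0.02,0,0,0,-0.05],
    [-0.1,0.027,0,0,0,-0.07],
    [-0.125,0.033,0,0,0,-0.09],
    [-0.15,0.04,0,0,0,-0.11],
    [-0.173,0.046,0,0,0,-0.125],
    [-0.188,0.05,0,0,0,-0.132],
  ],
)

```text
clock: 8.62
tool_pos: [0.3873, 0.2713, 0.2196]
orientation: [-180.0, 0.0, -62.6]
force: [-0.2, 0.3, -3.1]
opening: 0.0116
gripper_force: 30.0
```

carry_out(
  rows=[
    [-0.008,0.002,0,0,0,0],
    [-0.012,0.003,0,0,0,0],
    [-0.012,0.003,0,0,0,0],
  ],
)

```text
clock: 9.0
tool_pos: [0.3805, 0.2794, 0.2195]
orientation: [180.0, -0.0, -62.7]
force: [0.1, 0.1, -3.9]
opening: 0.0114
gripper_force: 30.0
```

Run:
```python
from h import *
o=telemetry.get_obs();print(o['tool_pos'],o['orientation'],o['joint_pos'])
a=snap('scene','s4.png');b=snap('wrist','w4.png');K,T=cam('wrist',o)
for p in((-.0825,-.07),(.0825,-.07),(.0825,.07),(-.0825,.07)):
    c,s=np.cos(np.radians(27.5)),np.sin(np.radians(27.5));P=[.488+c*p[0]-s*p[1],.335+s*p[0]+c*p[1],.06]
    q=proj(K,T,P);cv2.circle(b,tuple(int(v) for v in q),3,(255,0,0),-1)
    q=proj(*cam('scene'),P);cv2.circle(a,tuple(int(v) for v in q),1,(255,0,0),-1)
v=np.hstack([cv2.resize(a[40:240,260:440],(0,0),fx=2,fy=2),b[:,80:520]])
cv2.imwrite('pics/v4.png',cv2.cvtColor(v,cv2.COLOR_RGB2BGR))
```

```text
[0.38051383 0.27940041 0.2195263 ] [ 1.79993537e+02 -8.49476974e-03 -6.26750663e+01] [ 6.02639841e+01  1.37666536e+00 -2.45466727e+01  4.01888076e-03
 -6.40867053e+01 -3.29408075e+01]
```

View pics/v4.png

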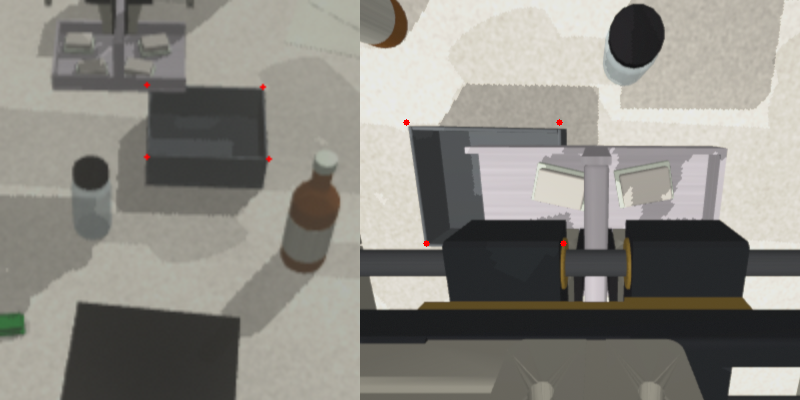

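All four blocks are aboard in the left panel. The red predicted rim corners match the tub to about 4 px, and the tray's open end is over its -x part. I lower now, and generate the tilt rows about the lip.

carry_out(
  rows=[
    [0,0,0.005,0,0,0],
    [0,0,0.018,0,0,0],
    [0,0,0.034,0,0,0],
    [0,0,0.05,0,0,0],
    [0,0,0.066,0,0,0],
    [0,0,0.078,0,0,0],
    [0,0,0.084,0,0,0],
    [0,0,0.085,0,0,0],
  ],
)

```text
clock: 10.1
tool_pos: [0.3805, 0.2795, 0.1343]
orientation: [180.0, -0.0, -62.7]
force: [0.4, 0.4, -3.9]
opening: 0.0114
gripper_force: 30.0
```

```bash
cat > tilt.py <<'E'
from h import *
o=telemetry.get_obs();print(o['tool_pos'],o['orientation'])
lip=np.array([0,-.085,.0496]);L=(tool(o)@np.append(lip,1))[:3];print('lip',L)
Rx=lambda t:R.from_rotvec([-t,0,0]).as_matrix()
# call A: 0->12 deg, lip down 0.024 ; then B..: 0.75 deg/row, lip fixed (or down dz per call)
def rows(t0,t1,dz,n=8):
    r=[]
    for k in range(1,n+1):
        t=np.radians((t1-t0)*k/n);d=Rx(np.radians(t0)).T@[0,0,dz*k/n]
        s=d+lip-Rx(t)@lip;r.append([round(float(v),4) for v in s]+[round(-float(t),4),0,0])
    print(t0,t1,[[v+0. for v in q] for q in r])
rows(0,12,.022);rows(12,18,.006);rows(18,24,0)
E
python3 tilt.py
```

```text
[0.38054928 0.27947499 0.13425634] [ 1.79975490e+02 -1.92718521e-02 -6.26726724e+01]
lip [0.45605195 0.31847165 0.08461998]
0 12 [[0.0, -0.0013, 0.0005, -0.0262, 0.0, 0.0], [0.0, -0.0027, 0.0011, -0.0524, 0.0, 0.0], [0.0, -0.0042, 0.0017, -0.0785, 0.0, 0.0], [0.0, -0.0057, 0.0024, -0.1047, 0.0, 0.0], [0.0, -0.0072, 0.0031, -0.1309, 0.0, 0.0], [0.0, -0.0088, 0.0038, -0.1571, 0.0, 0.0], [0.0, -0.0105, 0.0046, -0.1833, 0.0, 0.0], [0.0, -0.0122, 0.0054, -0.2094, 0.0, 0.0]]
12 18 [[0.0, -0.0008, -0.0004, -0.0131, 0.0, 0.0], [0.0, -0.0016, -0.0007, -0.0262, 0.0, 0.0], [0.0, -0.0025, -0.0011, -0.0393, 0.0, 0.0], [0.0, -0.0033, -0.0014, -0.0524, 0.0, 0.0], [0.0, -0.0042, -0.0018, -0.0654, 0.0, 0.0], [0.0, -0.0051, -0.0021, -0.0785, 0.0, 0.0], [0.0, -0.006, -0.0024, -0.0916, 0.0, 0.0], [0.0, -0.0069, -0.0027, -0.1047, 0.0, 0.0]]
18 24 [[0.0, -0.0007, -0.0011, -0.0131, 0.0, 0.0], [0.0, -0.0013, -0.0022, -0.0262, 0.0, 0.0], [0.0, -0.002, -0.0033, -0.0393, 0.0, 0.0], [0.0, -0.0027, -0.0044, -0.0524, 0.0, 0.0], [0.0, -0.0034, -0.0055, -0.0654, 0.0, 0.0], [0.0, -0.0042, -0.0065, -0.0785, 0.0, 0.0], [0.0, -0.0049, -0.0076, -0.0916, 0.0, 0.0], [0.0, -0.0057, -0.0086, -0.1047, 0.0, 0.0]]
```

carry_out(
  rows=[
    [0,-0.0013,0.0005,-0.026,0,0],
    [0,-0.0027,0.0011,-0.052,0,0],
    [0,-0.0042,0.0017,-0.079,0,0],
    [0,-0.0057,0.0024,-0.105,0,0],
    [0,-0.0072,0.0031,-0.131,0,0],
    [0,-0.0088,0.0038,-0.157,0,0],
    [0,-0.0105,0.0046,-0.183,0,0],
    [0,-0.0122,0.0054,-0.209,0,0],
  ],
)

```text
clock: 11.1
tool_pos: [0.3915, 0.2853, 0.1291]
orientation: [167.9, 0.0, -62.7]
force: [-0.5, -0.4, -4.7]
opening: 0.0115
gripper_force: 30.0
```

carry_out(
  rows=[
    [0,-0.0008,-0.0004,-0.013,0,0],
    [0,-0.0016,-0.0007,-0.026,0,0],
    [0,-0.0025,-0.0011,-0.039,0,0],
    [0,-0.0033,-0.0014,-0.052,0,0],
    [0,-0.0042,-0.0018,-0.065,0,0],
    [0,-0.0051,-0.0021,-0.079,0,0],
    [0,-0.006,-0.0024,-0.092,0,0],
    [0,-0.0069,-0.0027,-0.105,0,0],
  ],
)

```text
clock: 12.1
tool_pos: [0.3979, 0.2886, 0.1304]
orientation: [162.0, -0.0, -62.7]
force: [-0.8, -0.5, -4.7]
opening: 0.0119
gripper_force: 30.0
```

carry_out(
  rows=[
    [0,-0.0007,-0.0011,-0.013,0,0],
    [0,-0.0013,-0.0022,-0.026,0,0],
    [0,-0.002,-0.0033,-0.039,0,0],
    [0,-0.0027,-0.0044,-0.052,0,0],
    [0,-0.0034,-0.0055,-0.065,0,0],
    [0,-0.0042,-0.0065,-0.079,0,0],
    [0,-0.0049,-0.0076,-0.092,0,0],
    [0,-0.0057,-0.0086,-0.105,0,0],
  ],
)

```text
clock: 13.1
tool_pos: [0.4052, 0.2923, 0.1368]
orientation: [155.9, -0.0, -62.7]
force: [0.3, 0.0, -3.8]
opening: 0.0119
gripper_force: 30.0
```

```bash
python3 tilt.py | head -2
python3 - <<'E'
from h import *
o=telemetry.get_obs();print(o['opening'],o['force'],o['moment'])
a=snap('scene','s5.png');b=snap('wrist','w5.png')
v=np.hstack([cv2.resize(a[40:240,260:440],(0,0),fx=2,fy=2),b[:,80:520]])
cv2.imwrite('pics/v5.png',cv2.cvtColor(v,cv2.COLOR_RGB2BGR))
E
```

```text
[0.40515063 0.29228741 0.13682036] [ 1.55945243e+02 -4.23556015e-04 -6.26718061e+01]
lip [0.45614533 0.31863886 0.05688099]
0.011865822015458893 [ 0.29755445  0.01720824 -3.82730639] [ 1.01368853 -1.89123313 -0.00818858]
```

View pics/v5.png

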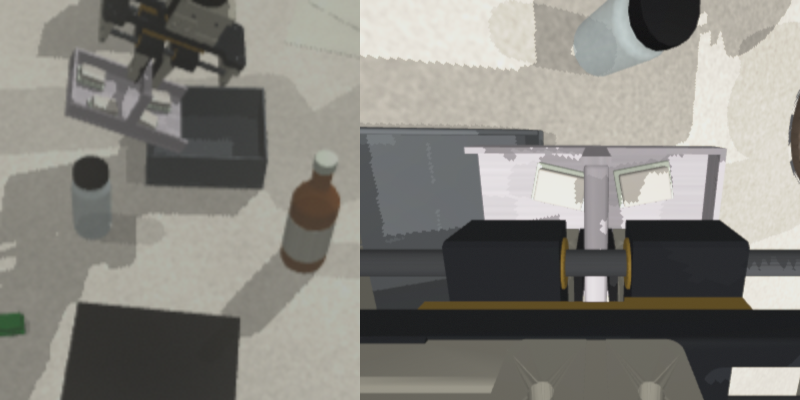

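At 24° nothing has slid yet and all four blocks are still on the tray. I continue at the same slow rate.

carry_out(
  rows=[
    [0,-0.0007,-0.0011,-0.013,0,0],
    [0,-0.0013,-0.0022,-0.026,0,0],
    [0,-0.002,-0.0033,-0.039,0,0],
    [0,-0.0027,-0.0044,-0.052,0,0],
    [0,-0.0034,-0.0055,-0.065,0,0],
    [0,-0.0042,-0.0065,-0.079,0,0],
    [0,-0.0049,-0.0076,-0.092,0,0],
    [0,-0.0057,-0.0086,-0.105,0,0],
  ],
)

```text
clock: 14.2
tool_pos: [0.4129, 0.2963, 0.1423]
orientation: [149.9, 0.0, -62.7]
force: [0.6, -0.3, -3.2]
opening: 0.0117
gripper_force: 30.0
```

carry_out(
  rows=[
    [0,-0.0007,-0.0011,-0.013,0,0],
    [0,-0.0013,-0.0022,-0.026,0,0],
    [0,-0.002,-0.0033,-0.039,0,0],
    [0,-0.0027,-0.0044,-0.052,0,0],
    [0,-0.0034,-0.0055,-0.065,0,0],
    [0,-0.0042,-0.0065,-0.079,0,0],
    [0,-0.0049,-0.0076,-0.092,0,0],
    [0,-0.0057,-0.0086,-0.105,0,0],
  ],
)

```text
clock: 15.2
tool_pos: [0.4211, 0.3005, 0.147]
orientation: [143.9, 0.0, -62.7]
force: [0.0, 0.3, -3.0]
opening: 0.0117
gripper_force: 30.0
```

```bash
python3 tilt.py | head -2
python3 - <<'E'
from h import *
a=snap('scene','s6.png');b=snap('wrist','w6.png')
v=np.hstack([cv2.resize(a[40:240,260:440],(0,0),fx=2,fy=2),b[:,80:520]])
cv2.imwrite('pics/v6.png',cv2.cvtColor(v,cv2.COLOR_RGB2BGR))
E
```

```text
[0.42106836 0.30054606 0.14697682] [ 1.43914785e+02  9.02154422e-04 -6.26693295e+01]
lip [0.45613908 0.31867279 0.05682901]
```

View pics/v6.png

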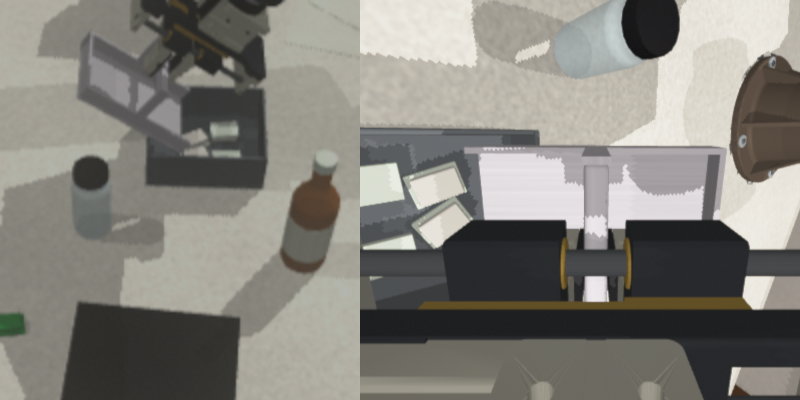

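Four white blocks lie in the tub (right panel: (380,185), (435,185), (443,222), (390,245)), and the tray is empty. I lift straight up gently, then level the tray.

carry_out(
  rows=[
    [0,0.003,-0.004,0,0,0],
    [0,0.007,-0.01,0,0,0],
    [0,0.013,-0.018,0,0,0],
    [0,0.019,-0.026,0,0,0],
    [0,0.026,-0.036,0,0,0],
    [0,0.034,-0.047,0,0,0],
    [0,0.042,-0.058,0,0,0],
    [0,0.047,-0.065,0,0,0],
  ],
)

```text
clock: 16.3
tool_pos: [0.4213, 0.3007, 0.2283]
orientation: [144.0, 0.0, -62.7]
force: [0.1, 0.3, -3.5]
opening: 0.0115
gripper_force: 30.0
```

carry_out(
  rows=[
    [0,0.003,-0.004,0.08,0,0],
    [0,0.006,-0.008,0.16,0,0],
    [0,0.009,-0.012,0.25,0,0],
    [0,0.012,-0.016,0.35,0,0],
    [0,0.012,-0.016,0.45,0,0],
    [0,0.012,-0.016,0.55,0,0],
    [0,0.012,-0.016,0.629,0,0],
    [0,0.012,-0.016,0.629,0,0],
  ],
)

```text
clock: 17.3
tool_pos: [0.4196, 0.2994, 0.248]
orientation: [-180.0, 0.0, -62.6]
force: [-0.1, -0.5, -3.7]
opening: 0.0117
gripper_force: 30.0
```

Run:
```python
from h import *
o=telemetry.get_obs();print(o['tool_pos'],o['orientation'],o['opening'],o['force'])
a=snap('scene','s7.png');b=snap('side','d7.png')
v=np.hstack([cv2.resize(a[40:240,260:440],(0,0),fx=2,fy=2),cv2.resize(b[120:320,180:400],(0,0),fx=2,fy=2)])
cv2.imwrite('pics/v7.png',cv2.cvtColor(v,cv2.COLOR_RGB2BGR))
# handle xy -> target mat centre; tray currently aligned yaw: tool -62.7 ~ tray 27.5 (+ any in-grip offset)
go([.586,-.012,.225],[180,0,-67.6])
```

```text
[0.41957674 0.29943944 0.24797769] [-1.79982778e+02  2.39952364e-02 -6.26180522e+01] 0.011698648897195725 [-0.06741318 -0.51485203 -3.67928581]
shift [ 0.3534 -0.0035  0.0225] rot [ 0.0014 -0.0001  0.0864]
```

View pics/v7.png

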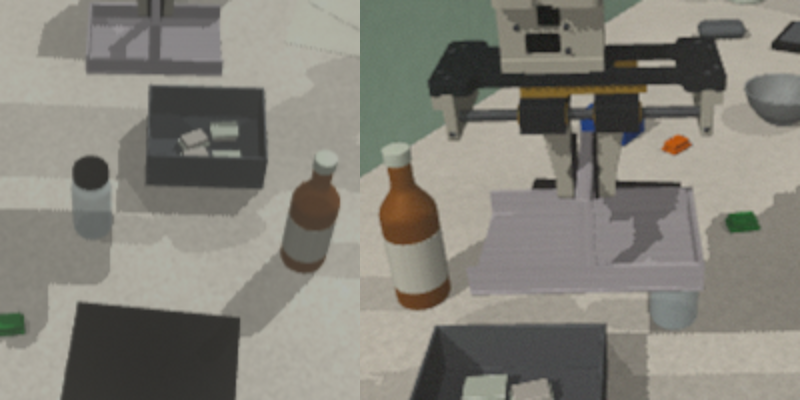

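The tray is empty and level, and the blocks lie in the tub below the rim. Now back to the mat.

carry_out(
  rows=[
    [0.015,0,0,0,0,0],
    [0.045,0,0,0,0,0.01],
    [0.085,-0.001,0,0,0,0.025],
    [0.125,-0.001,0,0,0,0.04],
    [0.165,-0.002,0.005,0,0,0.05],
    [0.205,-0.002,0.01,0,0,0.06],
    [0.245,-0.003,0.015,0,0,0.07],
    [0.285,-0.003,0.02,0.001,0,0.08],
  ],
)

```text
clock: 18.4
tool_pos: [0.5553, 0.0466, 0.2263]
orientation: [179.9, 0.0, -67.3]
force: [0.4, -0.3, -2.4]
opening: 0.0116
gripper_force: 30.0
```

carry_out(
  rows=[
    [0.035,-0.003,0.005,0,0,0.007],
    [0.06,-0.006,0.02,0,0,0.007],
    [0.068,-0.006,0.04,0,0,0.007],
    [0.068,-0.006,0.06,0,0,0.007],
    [0.068,-0.006,0.08,0,0,0.007],
    [0.068,-0.006,0.09,0,0,0.007],
    [0.068,-0.006,0.09,0,0,0.007],
  ],
)

```text
clock: 19.27
tool_pos: [0.5861, -0.0123, 0.1362]
orientation: [179.9, 0.0, -67.7]
force: [0.5, -0.6, -3.2]
opening: 0.0119
gripper_force: 30.0
```

Run:
```python
from h import *
o=telemetry.get_obs();print(o['tool_pos'],o['orientation'],o['opening'])
snap('scene','s8.png');go([.586,-.012,.0585],[180,0,-67.6])
```

```text
[ 0.586126   -0.0122967   0.13615589] [ 1.79913138e+02  1.74267441e-02 -6.76837963e+01] 0.011865313291939657
shift [-0.0003  0.0006  0.0786] rot [-0.0002 -0.0001 -0.0011]
```

Lower slowly to just above the contact height (TCP z 0.0566 at the grasp).

carry_out(
  rows=[
    [0,0,0.015,0,0,0],
    [0,0,0.035,0,0,0],
    [0,0,0.053,0,0,0],
    [0,0,0.066,0,0,0],
    [0,0,0.073,0,0,0],
    [0,0,0.077,0,0,0],
    [0,0,0.079,0,0,0],
    [0,0,0.079,0,0,0],
  ],
)

```text
clock: 20.32
tool_pos: [0.5866, -0.0116, 0.0584]
orientation: [-179.9, -0.0, -67.7]
force: [-0.2, -0.9, -2.8]
opening: 0.0118
gripper_force: 30.0
```

carry_out(
  rows=[
    [0,0,0.0005,0,0,0],
    [0,0,0.001,0,0,0],
    [0,0,0.001,0,0,0],
  ],
)

```text
clock: 20.7
tool_pos: [0.5865, -0.0117, 0.0572]
orientation: [-179.9, 0.0, -67.7]
force: [0.1, -0.9, -2.7]
opening: 0.0119
gripper_force: 30.0
```

Not quite touching yet. Lower 1 mm more and release.

carry_out(
  rows=[
    [0,0,0.0005,0,0,0],
    [0,0,0.001,0,0,0],
    [0,0,0.001,0,0,0],
  ],
)

```text
clock: 21.08
tool_pos: [0.5865, -0.0116, 0.0565]
orientation: [-179.9, -0.0, -67.6]
force: [-1.9, 0.6, 3.0]
opening: 0.0116
gripper_force: 30.0
```

carry_out(
  rows=[
    [0,0,0,0,0,0],
    [0,0,0,0,0,0],
    [0,0,0,0,0,0],
    [0,0,0,0,0,0],
    [0,0,0,0,0,0],
    [0,0,0,0,0,0],
    [0,0,0,0,0,0],
    [0,0,0,0,0,0],
  ],
  grip=1,
)

```text
clock: 22.08
tool_pos: [0.5864, -0.0116, 0.0561]
orientation: [-179.9, 0.0, -67.7]
force: [0.0, 0.0, -0.2]
opening: 0.0847
gripper_force: 0.0
```

carry_out(
  rows=[
    [0,0,-0.01,0,0,0],
    [0,0,-0.03,0,0,0],
    [0,0,-0.06,0,0,0],
    [0,0,-0.1,0,0,0],
    [0,0,-0.14,0,0,0],
    [-0.03,0,-0.18,0,0,0],
    [-0.06,0,-0.2,0,0,0],
    [-0.06,0,-0.2,0,0,0],
  ],
)

```text
clock: 23.08
tool_pos: [0.5638, 0.0453, 0.2592]
orientation: [-179.7, -0.0, -67.5]
force: [0.4, 0.4, -0.1]
opening: 0.0874
gripper_force: 0.0
```

Run:
```python
from h import *
o=telemetry.get_obs();print(o['tool_pos'],o['orientation'],o['opening'])
a=snap('scene','s9.png');b=snap('wrist','w9.png');d=snap('side','d9.png')
v=np.vstack([np.hstack([cv2.resize(a[60:260,250:450],(400,400)),cv2.resize(b[:,120:520],(400,400))]),cv2.resize(d[120:320],(640,200))[:, :].copy() if 0 else cv2.copyMakeBorder(d[120:320],0,0,0,160,0)])
cv2.imwrite('pics/v9.png',cv2.cvtColor(v,cv2.COLOR_RGB2BGR))
```

```text
[0.5638415  0.04525854 0.25923817] [-1.79658593e+02 -3.83418983e-03 -6.75349636e+01] 0.08736741935088256
```

View pics/v9.png

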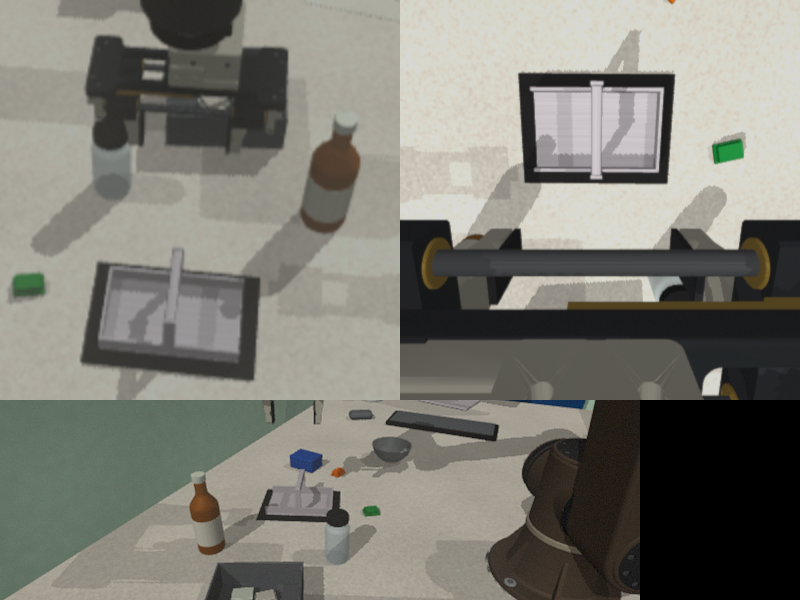

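The tray stands empty, centred and aligned on its mat. The blocks are in the tub, the bystanders haven't moved, and the gripper is clear. I'm handing it in.

```bash
python3 -c "
from plant import workorder
print(workorder.close_job())"
```

```text
the job is handed in; nothing more can be done
None
```

The job is handed in: the camera views showed all four blocks in the rectangular tub and the empty tray released flat and lined up on its mat, with no bystander visibly moved, but `close_job()` returned no verdict.

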